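# Free the carved owl from its frame and show it to the inspection camera

### The arm

A 6-joint arm with a two-finger parallel gripper is mounted at the origin on the work surface. World frame = base frame: x ahead of the robot, y to its left, z up, the work surface at z = 0. Lengths are in mm, angles in rad, forces in N, time in s.
With the tool pointing down it reaches from about 250 to 725 mm from the base axis. Payload 4 kg.
Tool frame: the origin (TCP) lies on the front face of the gripper's body, between the roots of the fingers; the fingertips stand 73 mm ahead of it and the grasp point (between the pads) lies 54 mm ahead of it (env.finger_overhang is the distance from the TCP to the fingertips, in mm); z points along the fingers, y is the line along which they close (so a half turn about z gives the same grasp; the last joint's range is limited). The gripper opens to 85 mm and grips with 20 to 120 N. Pads are 22 mm wide; open, the fingers measure 114 mm over their backs; the gripper's body (76 mm by 85 mm) begins 54 mm behind the grasp point. The pads swing forward as they close: fully open they stand 13 mm farther back than shut.
Start: joints at [1.274, 0.241, 0.005, 1.335, 0, 1.571], TCP at [146.229, 478.139, 303.906] pointing down, gripper open.
Joint ranges: [-2.72, 2.72], [-1.05, 1.87], [-1.09, 1.28], [-1.99, 2.15], [-1.42, 1.44], [-3.14, 3.14]. Speed limits (rad/s): [2.79, 2.79, 3.14, 3.14, 3.14, 3.14].

### API

Orientations are given as a unit quaternion [w, x, y, z].
In Python, from plant import env, hand, ik, eyes, order, get_t, get_joint_pos, get_joint_velocities, get_joint_torque, get_ee_pos, get_tcp_rot, get_contact_force, get_ft_torque, get_width, get_finger_force gives the robot as it stands. Calls block until the motion is done:
- env.reach(position, orientation): joint-space move of the TCP to a pose.
- env.move_straight(position, attitude=None, v=150): straight line of the TCP; attitude=None keeps the orientation; v is the mean speed in mm/s.
- env.goto_joints(angles): joint-space move.
- hand.gripper_to(opening): finger opening in mm; the grip force is fixed at half the most; returns when the fingers have stopped.
- env.wait(seconds).
- ik(position, orientation): joint angles nearest the present ones, or None.
- eyes.camera(name): name is "side" or "top"; returns a dict with "frame" (400x640x3 uint8, red, green, blue), "z_map" (400x640 float32, mm along the optical axis (not along the pixel's ray), 0 where there is no reading), "fx", "fy", "cx", "cy" (pixels), "k1" (the pictures are not rectified: a ray, as slopes to the right and down, at radius r is drawn at 1 + k1 r^2 times it, then the intrinsics apply), "xyz" and "orientation" of the camera in the world. Camera axes: x right, y down, z forward; pixel columns grow to the right and rows downward; lengths in mm; the calibration is good to about 2 mm. A picture is of the moment at which its call begins.
A pose or a line that the arm cannot do raises env.PlanningError and nothing moves.
- order.sign_off(): hands the job in; it is judged then, once.
Readings, each from a call of its own:
- get_t(): time.
- get_joint_pos(): joint angles.
- get_joint_velocities(): joint speeds.
- get_joint_torque(): joint torques, N m.
- get_ee_pos(): TCP position.
- get_tcp_rot(): TCP orientation.
- get_contact_force(): force on the tool from outside, world axes, zero at the start.
- get_ft_torque(): the same for the moment, N m.
- get_width(): finger opening in mm.
- get_finger_force(): force on a finger pad.
Only numpy, scipy, OpenCV 4.12 (cv2) and the standard library are available. Lean on these libraries where they do the work, as an engineer would, in place of code of your own. Each camera call takes 0.05 s, during which the arm holds its last target. There are 200 camera calls.

### The job

The wedge that holds the carved owl in the carving frame has been knocked slack: take it out first and lay it inside the empty tool tray. Then lift the owl out by its two flat sawn sides, keeping the fingers off the carved front, and show it to the tilted inspection camera: its face about 18 cm in front of the lens and in the middle of the view, head up, leaned back so that it looks squarely into the lens. Finish while still holding the owl there in the air, quite still, with the camera, its stand and the other things on the bench left as they were.

Things in the scene. Friction and masses are not known exactly. Their poses are not given: they have to be found in the camera images.
- owl: Pale wooden owl, 54 mm wide (y), 50 deep (x), 85 tall, 0.12 kg. Square foot 54 x 50 x 22 mm, body 40 mm deep (x -16 to +24), half-round head of 27 mm radius; two flat parallel sides 54 mm apart up to 58 mm height, to grip. Face looks along its -x, z up through the head. Origin: centre of underside. Starts loose on the frame's board, face to the robot, 1.5 mm play to fence, stop and wedge.
- owl_front: The carved front of the owl (eyes, beak, breast feathers): a layer 4 mm thick and 40 mm wide on the owl's -x side, from 25 to 76 mm height; part of the owl, with the same origin and axes as owl. Not to be touched by the fingers.
- owl_face (a point): Middle of the owl's carved front, on its surface: 20 mm before (-x) and 48 mm above the owl's origin; axes as the owl's.
- owl_back (a point): The point behind it on the owl's plain back: 24 mm behind (+x) and 48 mm above the owl's origin.
- wedge: Dark loose wooden wedge on edge on the frame's board, 150 mm long (x), 48 high, 22 thick at the driven end (-x, robot side), 14 at the tip, 0.09 kg. Origin: mid underside, near the centre of mass. Its +y face is straight, along the owl's -y side, where it fills the finger room; the other face slopes 3 degrees. About 90 mm of it sticks out before the owl's foot. It lifts or draws out freely.
- wedge_grip (a point): A good place to pinch the wedge across its thickness (20 mm here) from above: 35 mm from the origin towards the driven end and 34 mm above its underside, mid-thickness; about 50 mm in front of the owl's foot. Axes as the wedge's.
- wedge_head (a point): Middle of the wedge's thick driven end face, 75 mm from the origin along -x, 24 mm above the underside.
- wedge_tip (a point): Middle of the wedge's thin end face, 75 mm from the origin along +x, 24 mm above the underside.
- frame: Carving frame fixed to the bench: plywood board 190 x 200 x 18 mm, three dark battens 14 mm high (tops at 32 mm): fence on the owl's +y side, back stop on its +x side, slanting batten beyond the wedge. Origin on the bench; x runs from the worker's side to the stop. Owl at x +30, y 0, wedge about x -12, y -37.5 mm, on the board (18 mm), axes parallel.
- tray: Empty open wooden tool tray, 250 mm (its x) by 140 mm (its y) outside, 32 mm high, walls and floor 6 mm thick. Origin: centre of the underside, on the bench. Fixed. It may stand to the robot's right or left.
- stand: Camera stand: steel foot 110 x 110 mm, upright column, fork at the top, to the robot's left; the camera tilts in the fork at 360 mm height, right above the origin. Origin: centre of the foot's underside; the camera looks out over its +x side. Fixed. Overall about 400 mm tall.
- lens (a point): Centre of the front glass of the black inspection camera with white ring light (84 mm across), 70 mm before its tilt axis. It looks along this point's +x, which slopes down 0.25 to 0.55 rad, different each time; y is level, z up in the picture. The stiff tilt joint stays unless pushed. An owl looking squarely into the lens has its x, y, z axes parallel to these.
- focus (a point): The point in mid-air 180 mm in front of the lens on its axis, where the owl's face belongs; axes as the lens's.
- stone: Grey sharpening stone in a dark wooden box, 225 x 85 mm, 33 mm high, fixed; it stands where the tray does not. Origin: centre of the underside.
- mallet: Round wooden carver's mallet standing on its head, handle up: 86 mm diameter, 200 mm tall. Origin: underside. A bystander.
- gouge_red: Carving gouge with red handle lying on the bench, 228 mm long, 29 mm thick at the handle; blade to its +x, origin on the bench below the handle's brass end. A bystander.
- gouge_yellow: The same with a pale wooden handle, behind the frame. A bystander.
- glue: White glue bottle with red cap, 60 mm diameter, 170 mm tall. Origin: underside. A bystander.
- beaker: White open beaker, 80 mm diameter, 100 mm tall. Origin: underside. A bystander.
- offcut_a: Pale wooden offcut, 110 x 45 x 35 mm. Origin: underside. A bystander.
- offcut_b: Brown wooden offcut, 70 x 50 x 30 mm, near the robot. Origin: underside. A bystander.
Not all that is in view belongs to the job. What is shaped like the wedge but white is not meant.

How it is judged (in metres and radians):
On the way, in this order (a step that is already met when the one before it is completed fails the run):
1. the wedge lies inside the tool tray, let go, while the owl still stands in the frame (x of wedge_head in the frame of tray between -0.123 and 0.123 m and y of wedge_head in the frame of tray between -0.068 and 0.068 m and z of wedge_head in the frame of tray between 0 and 0.045 m and x of wedge_tip in the frame of tray between -0.123 and 0.123 m and y of wedge_tip in the frame of tray between -0.068 and 0.068 m and z of wedge_tip in the frame of tray between 0 and 0.045 m and contact force between the fingers and wedge below 0.1 N and distance of owl from where it was at the start of the episode below 0.02 m), for 0.2 s.
2. the owl is lifted out of the frame in the fingers (height (world z) of owl above 0.07 m and contact force between the fingers and owl above 1 N), for 0.1 s.
At the end, for the whole second after the job is handed in: Owl held still in the air, touching only the fingers: mid-face 150 to 210 mm before the lens, within 25 mm of its axis sideways and up or down, facing the lens, head up, within 0.17 rad of square to the camera; wedge let go, wholly inside the tray (height (world z) of owl above 0.12 m and contact force between the fingers and owl above 1 N and contact force between owl and stand below 0.1 N and linear speed of owl below 0.02 m/s and angular speed of owl below 0.15 rad/s and x of owl_face in the frame of lens between 0.15 and 0.21 m and y of owl_face in the frame of lens between -0.025 and 0.025 m and z of owl_face in the frame of lens between -0.025 and 0.025 m and x of owl_back in the frame of lens above 0.18 m and angle between the x axis of owl and the x axis of lens, either way round below 0.17 rad and angle between the z axis of owl and the z axis of lens, either way round below 0.17 rad and angle between owl's own z axis and vertical below 0.9 rad and x of wedge_head in the frame of tray between -0.123 and 0.123 m and y of wedge_head in the frame of tray between -0.068 and 0.068 m and z of wedge_head in the frame of tray between 0 and 0.045 m and x of wedge_tip in the frame of tray between -0.123 and 0.123 m and y of wedge_tip in the frame of tray between -0.068 and 0.068 m and z of wedge_tip in the frame of tray between 0 and 0.045 m and contact force between the fingers and wedge below 0.1 N); the arm keeps its last pose, push and grip.
It fails at once if the fingers touch the owl's carved front (contact force between the fingers and owl_front above 0.5 N).
It fails at once if the camera or its stand is knocked out of place (distance of focus from where it was at the start of the episode above 0.012 m).
It fails at once if a bystander is disturbed (moved by more than 25 mm) (distance of any of mallet, gouge_red, gouge_yellow, glue, beaker, offcut_a, offcut_b from where it was at the start of the episode above 0.025 m).
It also fails if it takes over 58 s, if anything falls off the work surface, if the arm or the gripper's body presses on something with over 40 N, if the wrist force passes 120 N, or if a joint passes its speed limit or range.

## Working session

There is one attempt and no reset: what is moved stays moved. The work goes in short steps, each a Python script; the robot and the scene stay as the last script left them, time stands still between calls to the robot, and variables do not carry over. Pictures are saved under pics/ and viewed, at most 10 in all, crops included, and the job is handed in when it is done.

```bash
ls; mkdir -p pics
cat > h.py <<'E'
import numpy as np, cv2
from scipy.spatial.transform import Rotation as R
from plant import *
def q2r(q): return R.from_quat([q[1],q[2],q[3],q[0]])
def r2q(r):
    x=r.as_quat(); return [float(x[3]),float(x[0]),float(x[1]),float(x[2])]
def snap(name,fn=None):
    c=eyes.camera(name)
    if fn: cv2.imwrite(fn,c["frame"][:,:,::-1])
    np.savez('last_%s.npz'%name,**c)
    return c
def load(name): return dict(np.load('last_%s.npz'%name))
def rays(c,uv):
    uv=np.asarray(uv,float).reshape(-1,2)
    d=(uv-[float(c["cx"]),float(c["cy"])])/[float(c["fx"]),float(c["fy"])]
    s=d.copy(); k=float(c["k1"])
    for _ in range(20): s=d/(1+k*(s**2).sum(1,keepdims=True))
    return np.c_[s,np.ones(len(s))]
def cloud(c):
    v,u=np.mgrid[0:400,0:640]
    r=rays(c,np.c_[u.ravel(),v.ravel()])*c["z_map"].reshape(-1,1)
    P=q2r(c["orientation"]).apply(r)+np.array(c["xyz"])
    P[c["z_map"].ravel()==0]=np.nan
    return P.reshape(400,640,3)
def onplane(c,uv,z):
    d=q2r(c["orientation"]).apply(rays(c,uv)); o=np.array(c["xyz"])
    return o+d*((z-o[2])/d[:,2])[:,None]
E
python3 - <<'E'
from h import *
for n in("side","top"):
    c=snap(n,f"pics/{n}1.png"); print(n,c["xyz"],c["orientation"],c["fx"],c["k1"],(c["z_map"]==0).mean())
    P=cloud(c); print(np.nanpercentile(P.reshape(-1,3),[1,50,99],axis=0).round())
print(get_t())
E
```

```text
pics
side [  60.51178488 -719.36909969 1252.39954506] [-0.34070276  0.90143139 -0.25225015  0.08782337] 451.9018998688493 -0.10018803085843903 0.00398046875
[[-8.150e+02 -7.440e+02 -7.590e+02]
 [ 5.820e+02  1.690e+02 -1.000e+00]
 [ 1.744e+03  2.002e+03  7.550e+02]]
top [ 396.70929241   56.23228656 1638.4138136 ] [ 0.03129265 -0.70124945  0.71134517 -0.03546862] 489.5713578977394 -0.04546359760317908 0.0038515625
[[ -120. -1540.  -765.]
 [  595.    41.    -3.]
 [ 1704.  1558.   671.]]
0.1
```

View pics/side1.png

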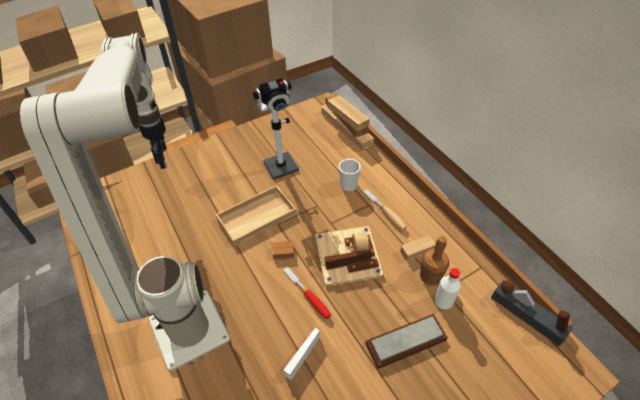

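View pics/top1.png

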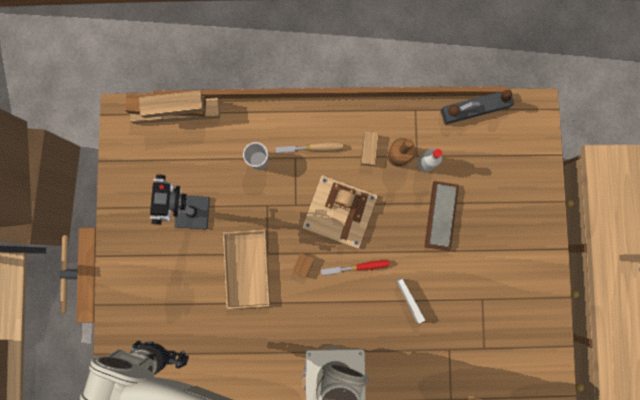

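Side view: frame (350,255), owl (357,243), wedge (345,260), tray (257,215), camera (273,95) on stand (280,165). Top view: owl (343,198), wedge (353,215), tray (246,270), camera (165,200), stone (442,215).
Possible wedges in the top view: dark wedge (353,215), white bar (411,300, a decoy), brown offcut_b (303,265), the dark battens on the frame, and the stone box (442,215). I choose the dark one beside the owl and will check it in a close crop.

Run:
```python
from h import *
def crop(c,x,y,w,h,s): return cv2.resize(c["frame"][y:y+h,x:x+w],(w*s,h*s),interpolation=cv2.INTER_CUBIC)
t,s=load("top"),load("side")
a=np.hstack([crop(t,295,170,80,60,5)[:300,:400],crop(s,310,222,80,60,5)])
b=np.hstack([crop(t,145,170,80,60,5),crop(s,240,70,80,60,5)])
cv2.imwrite("pics/crop1.png",np.vstack([a,b])[:,:,::-1])
```

```text
(no output)
```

View pics/crop1.png

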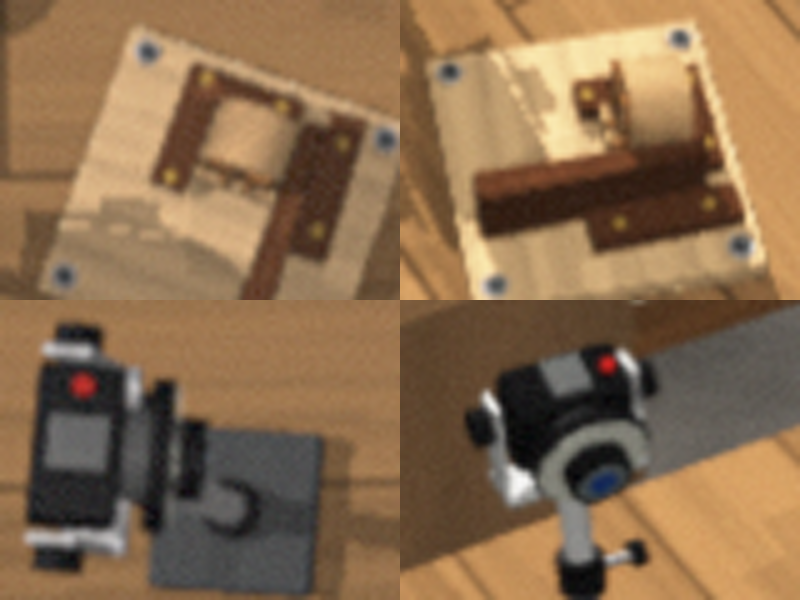

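The crop confirms it. The wedge is dark red-brown, lies along the owl's right side and sticks out towards the robot. The camera's ring light and blue lens are visible at about (360,165) in the side picture. Next: geometry.

Run:
```python
from h import *
def rect(n,xy):
    xy=xy[~np.isnan(xy).any(1)].astype(np.float32); (c,s,a)=cv2.minAreaRect(xy)
    print(n,len(xy),np.round(c,1),np.round(s,1),round(a,1),"med",np.median(xy,0).round(1))
for n,boxF,boxT,boxS,boxC in(("top",(298,170,85,85),(215,222,62,92),(165,185,50,50),(145,170,55,60)),("side",(310,222,80,70),(210,180,95,70),(255,145,50,40),(245,70,55,50))):
    c=load(n);P=cloud(c)
    g=lambda b:P[b[1]:b[1]+b[3],b[0]:b[0]+b[2]].reshape(-1,3)
    col=lambda b:c["frame"][b[1]:b[1]+b[3],b[0]:b[0]+b[2]].reshape(-1,3).astype(int)
    F=g(boxF);z=F[:,2];print(n,"hist",np.histogram(z,bins=np.arange(-10,120,6)))
    rect("board+",F[z>12,:2]); rect("wedge z",F[(z>57)&(z<74)&(col(boxF).sum(1)<300),:2]); rect("owl",F[(z>85),:2]); print("owlz",np.nanpercentile(z,99.5))
    k=(z>57)&(z<74)&(col(boxF).sum(1)<300);print(" wedge z med",np.median(z[k]))
    T=g(boxT);z=T[:,2];rect("tray",T[(z>16)&(z<50),:2])
    S=g(boxS);k=(col(boxS).max(1)<115)&(np.ptp(col(boxS),axis=1)<25)&(abs(S[:,2])<25);rect("foot",S[k,:2]);print(np.median(S[k,2]))
    C=g(boxC);cc=col(boxC)
    k=(C[:,2]>300);print("cam ext",np.nanpercentile(C[k],[1,50,99],axis=0).round(1))
    if n=="side":
        w=k&(cc.min(1)>110)&(np.ptp(cc,axis=1)<60)
        b=k&(cc[:,2]>cc[:,0]+30)
        v,u=np.mgrid[boxC[1]:boxC[1]+boxC[3],boxC[0]:boxC[0]+boxC[2]]
        print("blue",C[b].mean(0),u.ravel()[b].mean(),v.ravel()[b].mean(),b.sum())
        m=w.reshape(boxC[3],boxC[2]).astype(np.uint8)
        for y in range(boxC[3]): print(boxC[1]+y,''.join('#' if q else ('b' if bb else '.') for q,bb in zip(m[y],b.reshape(m.shape)[y])))
```

```text
top hist (array([ 690, 2176,  855,  487, 1287,  589,  304,  214,   41,   12,    4,
         52,  160,   53,   13,   17,   49,   68,   78,   21,    1]), array([-10,  -4,   2,   8,  14,  20,  26,  32,  38,  44,  50,  56,  62,
        68,  74,  80,  86,  92,  98, 104, 110, 116]))
board+ 3216 [541.7 -21. ] [261.8 271.3] 1.4 med [549.7 -25.2]
wedge z 261 [535.8 -32.4] [ 69.7 148.4] 72.1 med [521.7 -55.2]
owl 219 [584.  -38.4] [50.5 45.3] 70.3 med [583.9 -38.4]
owlz 102.55427038684547
 wedge z med 65.00548301884146
tray 553 [378.3 287.8] [281.3 142. ] 2.9 med [360.9 297.7]
foot 786 [554.  470.7] [113.6 107.5] 85.2 med [539.8 454.2]
15.41171888394615
cam ext [[491.7 401.1 305.5]
 [548.7 451.5 379.2]
 [615.3 482.2 396.9]]
side hist (array([ 336, 1818,  467,  280, 1203,  315,  279,  160,   56,   51,   55,
         85,  204,   35,   23,   27,   37,   60,   79,    7,    0]), array([-10,  -4,   2,   8,  14,  20,  26,  32,  38,  44,  50,  56,  62,
        68,  74,  80,  86,  92,  98, 104, 110, 116]))
board+ 2859 [521.4 -28.9] [223.4 240.4] 69.1 med [540.6 -56.2]
wedge z 306 [530.7 -42.8] [ 59.8 1
[... 2684 characters left out ...]
.#######..###......bb...................
109 ................#######....##..........................
110 .................###...................................
111 .......................................................
112 .......................................................
113 .......................................................
114 .......................................................
115 .......................................................
116 .......................................................
117 .......................................................
118 .......................................................
119 .......................................................
```

```bash
cat > meas.py <<'E'
from h import *
def rect(n,xy):
    (c,s,a)=cv2.minAreaRect(xy.astype(np.float32)); print(n,len(xy),np.round(c,1),np.round(s,1),round(a,1)); return np.array(c),s,a
def mpx(c,b,f):
    x,y,w,h=b; I=c["frame"][y:y+h,x:x+w].astype(int); m=f(I).astype(np.uint8)
    k,l,st,ce=cv2.connectedComponentsWithStats(m); 
    return m,l,st,ce
def big(c,b,f):
    m,l,st,ce=mpx(c,b,f); i=1+np.argmax(st[1:,4]); v,u=np.nonzero(l==i); return np.c_[u+b[0],v+b[1]]
for n in("top","side"):
    c=load(n); top=n=="top"
    print("==",n)
    # screws
    b=(298,172,85,85) if top else (310,222,80,70)
    m,l,st,ce=mpx(c,b,lambda I:(I[...,2]>I[...,0]+3)&(I.sum(2)<420))
    P=onplane(c,ce[1:]+b[:2],18)
    for s_,p,e in zip(st[1:],P,ce[1:]): 
        if s_[4]>=3: print("screw",s_[4],(e+b[:2]).round(1),p.round(1))
    # wedge top dark pixels at z 66
    bf=big(c,b,lambda I:(I[...,0]<125)&(I[...,0]>I[...,2]+20)&(I.sum(2)<260))
    # foot
    b=(165,185,50,50) if top else (255,145,50,40)
    p=big(c,b,lambda I:(I.max(2)<115)&(np.ptp(I,axis=2)<18))
    rect("foot",onplane(c,p,14)[:,:2])
    # tray: bright wood edges by depth
    Q=cloud(c); b=(215,222,62,92) if top else (210,180,95,70)
    x,y,w,h=b; zz=Q[y:y+h,x:x+w,2]; mm=((zz>20)&(zz<50)).astype(np.uint8)
    k,l,st,ce=cv2.connectedComponentsWithStats(mm); i=1+np.argmax(st[1:,4]); v,u=np.nonzero(l==i)
    rect("tray",onplane(c,np.c_[u+x,v+y],32)[:,:2])
# lens with side view
E
python3 meas.py
python3 - <<'E'
from h import *
c=load("top"); I=c["frame"]
t=cv2.resize(I[215:325,205:285],(480,660)[::1],interpolation=cv2.INTER_CUBIC)
t=cv2.resize(t,(400,550)); s=load("side")["frame"][175:255,205:305]
s=cv2.resize(s,(400,320),interpolation=cv2.INTER_CUBIC); s=np.vstack([s,np.zeros((230,400,3),np.uint8)])
cv2.imwrite("pics/tray.png",np.hstack([t,s])[:,:,::-1])
E
```

```text
== top
foot 1364 [571.5 488.7] [151.5 139.5] 86.3
tray 509 [363.6 285.9] [250.5 141.5] 2.9
== side
foot 510 [551.1 461.5] [114.8 106. ] 85.9
tray 542 [360.5 276.8] [250.3 149.6] 3.8
```

View pics/tray.png

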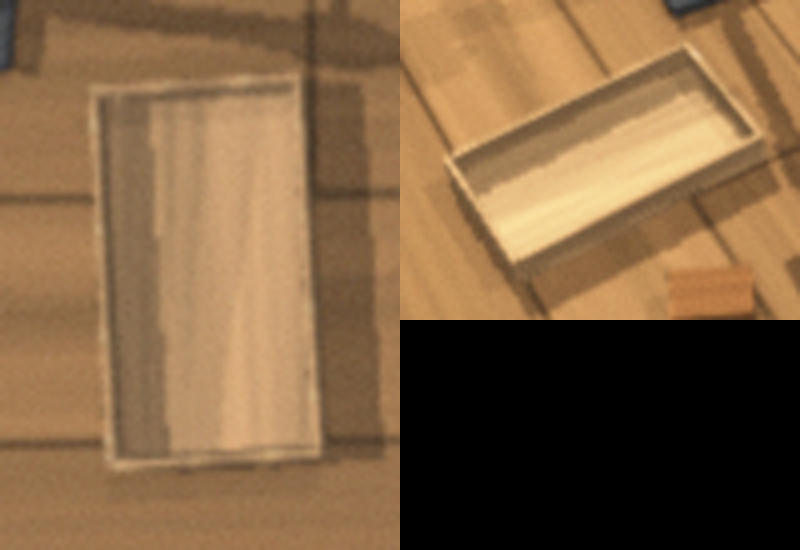

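Tray corners in the top picture are about (223.4,232.6), (264.6,230.6), (269,306), (227,308.4). The tray is empty, with its long side about 3° off world x.

```bash
cat > meas2.py <<'E'
from h import *
t,s=load("top"),load("side")
print("tray",onplane(t,[(223.4,232.6),(264.6,230.6),(269,306),(227,308.4)],32).round(1)[:,:2].tolist())
def dark(c,u,v,r=3):
    u,v=int(round(u)),int(round(v)); I=c["frame"][v-r:v+r+1,u-r:u+r+1].astype(float)
    w=I[...,0]-I[...,2]; w=np.clip(w.max()*0.6-w,0,None)+0*w   # screws are bluish
    y,x=np.mgrid[v-r:v+r+1,u-r:u+r+1]; return (w*x).sum()/w.sum(),(w*y).sum()/w.sum()
Fs=[]
for c,pts in((s,[(320,236.4),(366,229.6),(378,271),(329,279)]),(t,[(307.8,225),(324.6,180.4),(372,198)])):
    px=[dark(c,*p) for p in pts]; P=onplane(c,px,18)[:,:2]; print(np.round(px,1).tolist(),P.round(1).tolist())
    n=P-P[0]; print("lens sides",[round(float(np.hypot(*(P[i]-P[i-1]))),1) for i in range(1,len(P))])
    print("ctr",((P[0]+P[2])/2).round(1),"yaw sides",[round(float(np.degrees(np.arctan2(*(P[i]-P[i-1])[::-1]))),1) for i in range(1,len(P))])
# foot, top view, depth-gated
Q=cloud(t);b=(165,185,50,50);x,y,w,h=b;I=t["frame"][y:y+h,x:x+w].astype(int)
m=(I.max(2)<115)&(np.ptp(I,axis=2)<18)&(Q[y:y+h,x:x+w,2]<40)
v,u=np.nonzero(m); xy=onplane(t,np.c_[u+x,v+y],14)[:,:2]; print("foot top",cv2.minAreaRect(xy.astype(np.float32)))
# lens
for S,yaw in(((551.1,461.5),-94.1),((552,463),-94.5)):
    d=np.array([np.cos(np.radians(yaw)),np.sin(np.radians(yaw))]); nrm=np.array([-d[1],d[0]])
    ray=q2r(s["orientation"]).apply(rays(s,[(280,106.1)]))[0]; o=np.array(s["xyz"])
    k=((np.array(S)-o[:2])@nrm)/(ray[:2]@nrm); p=o+k*ray
    f=(p[:2]-S)@d; print("lens",p.round(1),"fwd",f.round(1),"dist70?",np.hypot(f,360-p[2]).round(1),"tilt",np.arctan2(360-p[2],f).round(3))
# ring plane from depth
Q=cloud(s);I=s["frame"].astype(int);R0=Q[95:112,263:292].reshape(-1,3);ii=I[95:112,263:292].reshape(-1,3)
k=(ii.min(1)>110)&(np.ptp(ii,axis=1)<60)&(R0[:,2]>300);A=R0[k]
for _ in range(4):
    c0=A.mean(0);nv=np.linalg.svd(A-c0)[2][2];e=(A-c0)@nv;A=A[abs(e)<max(6,1.8*e.std())]
nv*=-np.sign(nv[1]);print("ring",len(A),c0.round(1),nv.round(3),"slope",np.arcsin(-nv[2]).round(3),"yaw",np.degrees(np.arctan2(nv[1],nv[0])).round(1),e.std())
# wedge top face
for c,b in((t,(298,172,85,85)),(s,(310,222,80,70))):
    Q=cloud(c);x,y,w,h=b;I=c["frame"][y:y+h,x:x+w].astype(int);z=Q[y:y+h,x:x+w,2]
    m=((z>58)&(z<74)&(I.sum(2)<330)).astype(np.uint8); n_,l,st,ce=cv2.connectedComponentsWithStats(m); i=1+np.argmax(st[1:,4]);v,u=np.nonzero(l==i)
    xy=onplane(c,np.c_[u+x,v+y],66)[:,:2]; print("wedge",len(xy),xy.mean(0).round(1),cv2.minAreaRect(xy.astype(np.float32)))
E
python3 meas2.py
```

```text
tray [[481.6, 358.9], [486.4, 223.4], [241.5, 210.5], [235.5, 346.8]]
[[319.4, 236.2], [365.5, 229.3], [377.8, 270.9], [328.6, 278.8]] [[503.9, 80.6], [653.6, 22.9], [592.7, -135.6], [443.5, -78.1]]
lens sides [160.4, 169.8, 159.9]
ctr [548.3 -27.5] yaw sides [-21.1, -111.0, 158.9]
[[307.4, 224.8], [324.0, 180.0], [371.7, 197.5]] [[504.3, 82.9], [653.9, 25.5], [592.4, -132.8]]
lens sides [160.2, 169.8]
ctr [548.3 -25. ] yaw sides [-21.0, -111.2]
foot top ((553.6982421875, 467.87176513671875), (108.61461639404297, 106.28792572021484), 85.67411041259766)
lens [546.2 393.7 343.5] fwd 68.0 dist70? 70.0 tilt 0.238
lens [546.6 394.5 342.8] fwd 68.7 dist70? 70.8 tilt 0.245
ring 67 [546.2 420.  349.5] [-0.097 -0.829 -0.551] slope 0.583 yaw -96.7 3.267175006114565
wedge 256 [523.6 -55.2] ((529.5587158203125, -53.92396545410156), (24.73421859741211, 149.6727752685547), 72.15888977050781)
wedge 297 [525.5 -61.8] ((526.1412963867188, -57.470863342285156), (36.14641571044922, 149.3182373046875), 71.7928466796875)
```

```bash
cat > meas3.py <<'E'
from h import *
for n in("top","side"):
    L=[eyes.camera(n) for _ in range(8)]; c=L[0]; c["z_map"]=np.median([l["z_map"] for l in L],0); c["frame"]=np.mean([l["frame"] for l in L],0).astype(np.uint8)
    np.savez(f'avg_{n}.npz',**c)
def plane(n,A,up):
    for _ in range(6):
        c0=A.mean(0);nv=np.linalg.svd(A-c0)[2][2];e=(A-c0)@nv;A=A[abs(e)<max(4,2*e.std())]
    nv*=np.sign(nv@up);print(n,len(A),c0.round(1),nv.round(3),"std",e.std().round(2)); return c0,nv
s=dict(np.load('avg_side.npz'));t=dict(np.load('avg_top.npz'))
Q=cloud(s);I=s["frame"].astype(int);v,u=np.mgrid[0:400,0:640]
white=(I.min(2)>105)&(np.ptp(I,axis=2)<60)
el=(abs(u-279)<13)&(v>93)&(v<114)&(u>268+0*(v))&~((u<272)&(v>110))
k=white&el&(Q[...,2]>290)
c0,nv=plane("ring",Q[k],[0,-1,0]);print("slope",np.arcsin(-nv[2]),"yaw",np.degrees(np.arctan2(nv[1],nv[0])))
m=(white&el).astype(np.uint8); px=np.argwhere(m)[:,::-1].astype(np.float32);print("ring ellipse",cv2.fitEllipse(px))
for y in range(92,116): print(y,' '.join('%3d'%(Q[y,x,1]) for x in range(264,296)))
Q2=cloud(t);I2=t["frame"].astype(int)
print("top z map");
for y in range(172,232,2): print(y,' '.join('%3d'%z if z==z else ' - ' for z in Q2[y,150:192:1,2]))
E
python3 meas3.py
```

```text
ring 83 [548.1 413.7 354.9] [-0.066 -0.946 -0.319] std 0.71
slope 0.32429597785580766 yaw -93.99073333301625
ring ellipse ((279.0051574707031, 103.93433380126953), (15.814279556274414, 19.693073272705078), 57.65605926513672)
92 444 442 443 439 438 437 436 436 436 434 433 431 415 413 413 410 411 409 407 410 408 411 411 417 451 1852 1855 1844 1841 1832 1828 1824
93 440 438 438 438 436 437 436 437 436 434 417 414 411 410 409 407 409 405 406 405 404 405 408 410 416 1844 1838 1830 1832 1827 1829 1812
94 441 439 437 438 435 438 438 438 418 414 413 410 410 407 407 406 404 405 406 405 405 405 407 408 410 1822 1824 1815 1815 1812 1804 1804
95 439 438 437 439 441 440 438 419 414 412 411 410 407 407 405 406 406 407 406 407 405 406 407 405 409 412 1808 1814 1806 1805 1806 1796
96 440 440 441 440 440 442 420 415 413 409 409 410 406 405 406 408 407 407 408 408 407 406 409 409 408 412 1806 1804 1804 1791 1786 1784
97 443 443 441 442 444 422 416 414 410 410 407 407 408 410 408 408 408 408 410 409 409 409 411 411 412 1802 1798 1789 1784 1778 1778 1773
98 445 444 443 446 421 416 414 412 409 409 409 40
[... 6889 characters left out ...]
  14  13  16
224   0   0   0   0   0  -1  -1  -1 349 354 356   1   0   0   0   0  -2   0   0   2  -1   0   0   0  -2  16  14  14  15  15  17  16  12  15  14  16  14  18  16  13  15  15
226  -1   0  -2  -1   1  -1  -1   0   0  -5  -1   1   3   2   0   0   0   0  -1  -1   0   0   0   1  -3  15  13  13  14  14  16  14  13  14  15  14  16  15  14  17  13  16
228  -1   0  -2   0   0   0   0   0  -1   1   0   1  -3  -2   0   1   0  -1   0  -1  -2   0   0   0   0   0  -1  -1  -3  -2   0  -2  -1  -1   1   0   0  -1  -2  -1   0  -3
230  -3   0   1   0  -1   0   0   0   0   1  -4   0  -1  -2  -1  -1  -1   0   1   1   0   1   0   0   0  -2   2   0   0   0   0  -2   2  -2  -1   1  -1  -2   0   0  -2  -3
```

```bash
cat > meas4.py <<'E'
from h import *
s=dict(np.load('avg_side.npz'));t=dict(np.load('avg_top.npz'))
Q=cloud(t);v,u=np.mgrid[0:400,0:640];k=(u>=153)&(u<=169)&(v>=184)&(v<=192)|(u>=153)&(u<=167)&(v>=205)&(v<=212)
A=Q[k]
for _ in range(5):
    c0=A.mean(0);n=np.linalg.svd(A-c0)[2][2];n*=np.sign(n[2]);e=(A-c0)@n;A=A[abs(e)<4]
d=np.array([np.cos(np.radians(-94)),np.sin(np.radians(-94))])
print("body top n",n.round(3),len(A),"slope",np.arctan2(n[:2]@d,n[2]),"side",n[0])
# ring centre
rn=np.array([-0.066,-0.946,-0.319]);rc=np.array([548.1,413.7,354.9])
o=np.array(s["xyz"]);r=q2r(s["orientation"]).apply(rays(s,[(279.0,103.93)]))[0]
C=o+r*((rc-o)@rn)/(r@rn);print("ring centre",C.round(1))
# glass by depth
Q=cloud(s);I=s["frame"].astype(int);b=(I[...,2]>I[...,0]+25)&(abs(u-280)<8)&(abs(v-105)<7)
print("glass",b.sum(),np.median(Q[b],0).round(1),Q[b].mean(0).round(1),u[b].mean(),v[b].mean())
for yaw,tl in((-94,.32),(-94.3,.29)):
  D=np.array([np.cos(np.radians(yaw))*np.cos(tl),np.sin(np.radians(yaw))*np.cos(tl),-np.sin(tl)])
  print("from stand",(np.array([552.5,466,360])+70*D).round(1),"ring->back to axis height/pos:", [(C-D*k).round(1).tolist() for k in (40,50)])
# foot from top-plane height pixels
Q2=cloud(t);m=(u>165)&(u<215)&(v>185)&(v<235)&(Q2[...,2]>9)&(Q2[...,2]<21);xy=Q2[m][:,:2]
print("foot",cv2.minAreaRect(onplane(t,np.c_[u[m],v[m]],14.5)[:,:2].astype(np.float32)))
Q2=Q;m=(u>255)&(u<305)&(v>145)&(v<185)&(Q2[...,2]>10)&(Q2[...,2]<19)
n_,l,st,ce=cv2.connectedComponentsWithStats(m.astype(np.uint8));i=1+np.argmax(st[1:,4]);m=l==i
print("foot side",cv2.minAreaRect(onplane(s,np.c_[u[m],v[m]],14.5)[:,:2].astype(np.float32)))
E
python3 meas4.py
```

```text
body top n [-0.02  -0.316  0.949] 266 slope 0.3221649709593367 side -0.02022080911013546
ring centre [555.4 421.2 331.2]
glass 19 [550.1 400.3 337.5] [550.  401.1 336.8] 280.1578947368421 106.21052631578948
from stand [547.9 399.7 338. ] ring->back to axis height/pos: [[558.1, 459.0, 343.8], [558.7, 468.5, 347.0]]
from stand [547.5 399.1 340. ] ring->back to axis height/pos: [[558.3, 459.4, 342.7], [559.0, 468.9, 345.5]]
foot ((555.4945068359375, 468.3509521484375), (107.83041381835938, 110.3656234741211), 85.19400024414062)
foot side ((551.6160278320312, 464.0616760253906), (113.807861328125, 109.64290618896484), 85.8526382446289)
```

```bash
cat > plan.py <<'E'
from h import *
FY=np.radians(-21.0); FO=np.array([548.3,-26.2,0.]); RF=R.from_euler('z',FY)
TY=np.radians(3.0); TO=np.array([361.2,284.9,0.]); RT=R.from_euler('z',TY)
LY=np.radians(-94.2); TL=0.322; RL=R.from_euler('ZY',[LY,TL]); LENS=np.array([548.7,400.,337.6])
def tool(rot,flip):  # tool z = -rot z, tool y = +-rot y
    s=-1 if flip else 1
    return rot*R.from_matrix(np.array([[-s,0,0],[0,s,0],[0,0,-1.]]).T)
def F(x,y,z): return FO+RF.apply([x,y,0])+[0,0,z]
WG=F(-47,-38.5,109)
def TRAY(z): return TO+RT.apply([-35,-1,0])+[0,0,z]
GX,GZ=4,92
OWL=F(30+GX,0,18+GZ)
FOC=LENS+RL.apply([180,0,0]); OO=FOC-RL.apply([-20,0,48]); SHOW=OO+RL.apply([GX,0,GZ])
E
python3 - <<'E'
from plan import *
print("WG",WG.round(1),"tray",TRAY(98).round(1),"owl",OWL.round(1),"foc",FOC.round(1),"show",SHOW.round(1),"owlorg",OO.round(1))
for f in(0,1):
    for n,p,r in(("wedge",WG,RF),("tray",TRAY(98),RT),("owl",OWL,RF),("show",SHOW,RL)):
        j=ik(p.tolist(),r2q(tool(r,f))); print(f,n,None if j is None else np.round(j,2))
print(np.round(q2r(get_tcp_rot()).as_matrix(),2).tolist(),get_t())
E
```

```text
WG [490.6 -45.3 109. ] tray [326.3 282.1  98. ] owl [580.  -38.4 110. ] foc [536.2 229.7 280.6] show [533.5 193.1 314.8] owlorg [535.9 225.9 228.8]
0 wedge [-0.09  0.4  -0.32  0.85  0.    0.27]
0 tray [ 0.71  0.32 -0.49  0.76  0.    0.66]
0 owl [-0.07  0.55 -0.07  0.96  0.    0.3 ]
0 show [0.22 0.3  0.09 1.26 0.31 1.88]
1 wedge [-0.09  0.4  -0.32  0.85  0.   -2.87]
1 tray [ 0.71  0.32 -0.49  0.76  0.   -2.48]
1 owl [-0.07  0.55 -0.07  0.96  0.   -2.84]
1 show [ 0.22  0.3   0.09  1.26  0.31 -1.26]
[[-0.96, 0.29, 0.0], [0.29, 0.96, -0.0], [-0.0, 0.0, -1.0]] 0.9
```

Run:
```python
from plan import *
q=r2q(tool(RF,0)); qt=r2q(tool(RT,0))
env.reach([330,150,300],q)
hand.gripper_to(60)
env.reach((WG+[0,0,90]).tolist(),q)
env.move_straight(WG.tolist(),v=120)
print("F",np.round(get_contact_force(),1))
hand.gripper_to(5); print("w",get_width(),get_finger_force(),np.round(get_contact_force(),1))
p=WG+RF.apply([-8,0,0]); env.move_straight(p.tolist(),v=60)
env.move_straight((p+[0,0,110]).tolist(),v=120)
print("w",get_width(),get_finger_force(),np.round(get_contact_force(),1),get_t())
snap("side","pics/lift.png")
c=load("side")["frame"][180:300,280:440]; cv2.imwrite("pics/lift.png",cv2.resize(c,(640,480),interpolation=cv2.INTER_CUBIC)[:,:,::-1])
```

```text
F [-0.2 -0.2  0.4]
w 19.543729474770707 58.80539861507714 [-0.4  0.2  5.4]
w 19.040431139624378 58.20800801273435 [ 0.6  0.6 -2.3] 6.425
```

View pics/lift.png

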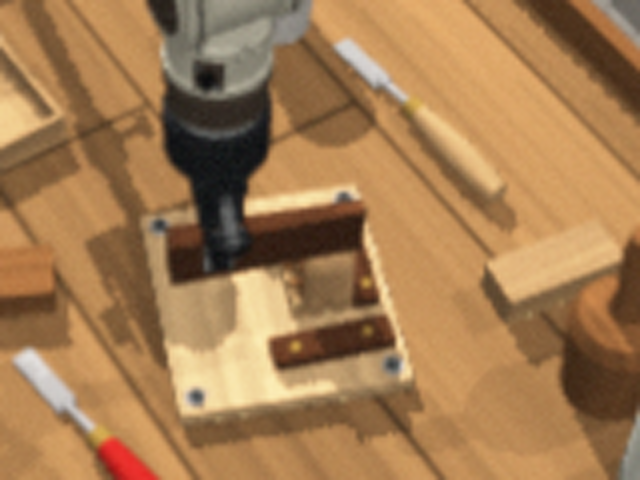

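The wedge is held level at about (265,245) in the crop, and the owl stands undisturbed at (325,280). I lay the wedge in the tray.

Run:
```python
from plan import *
qt=r2q(tool(RT,0))
env.reach(TRAY(220).tolist(),qt)
env.move_straight(TRAY(108).tolist(),v=130)
z=106
while z>=93:
    env.move_straight(TRAY(z).tolist(),v=40); f=get_contact_force()[2]
    if f>2: break
    z-=2
print("z",z,"f",f)
hand.gripper_to(40); print(get_width(),get_finger_force())
env.move_straight(TRAY(220).tolist(),v=150); env.wait(0.1)
q=r2q(tool(RF,0)); env.reach((OWL+[-130,130,130]).tolist(),q); 
c=snap("top"); s=snap("side"); print(get_t())
a=cv2.resize(c["frame"][165:315,205:385],(540,450),interpolation=cv2.INTER_CUBIC)
cv2.imwrite("pics/placed.png",a[:,:,::-1])
```

```text
z 96 f 14.99674180510369
39.94328568126233 0.0
12.75
```

View pics/placed.png

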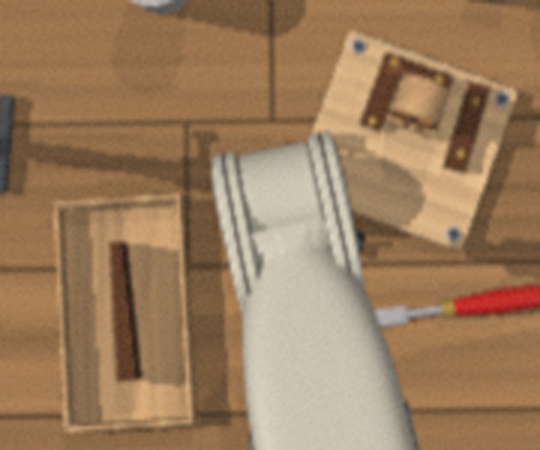

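The wedge lies inside the tray at about (125,310) in the crop. The owl still stands in the frame at (420,95). I check the owl's shift and then grip it.

Run:
```python
from plan import *
c=load("top");P=cloud(c)[185:212,328:362].reshape(-1,3);k=(P[:,2]>85)&(P[:,2]<115)
r=cv2.minAreaRect(P[k][:,:2].astype(np.float32)); loc=RF.inv().apply(np.nanmean(P[k],0)-FO)
print("owl",k.sum(),r,"frame coords",loc.round(1))
q=r2q(tool(RF,0))
if np.hypot(loc[0]-34,loc[1])<8:
    env.reach((OWL+[0,0,90]).tolist(),q); hand.gripper_to(85)
    env.move_straight(OWL.tolist(),v=100); print("F",np.round(get_contact_force(),1))
    hand.gripper_to(45); print("w",get_width(),get_finger_force(),np.round(get_contact_force(),1),get_t())
```

```text
owl 212 ((583.4996948242188, -39.21133804321289), (50.50285720825195, 45.21609878540039), 70.54387664794922) frame coords [37.8  1.4 97.2]
F [-0.   0.4  0.4]
w 53.32829904325944 63.97168770432472 [-0.7  0.5  3.9] 15.4833
```

Run:
```python
from plan import *
env.move_straight((OWL+[0,0,20]).tolist(),v=50); print("w",get_width(),get_finger_force(),np.round(get_contact_force(),1))
env.move_straight((OWL+[0,0,190]).tolist(),v=120)
q=r2q(tool(RL,0)); pre=SHOW+RL.apply([90,0,0])+[0,0,20]
env.reach(pre.tolist(),q); env.move_straight(SHOW.tolist(),v=80); env.wait(0.5)
print("w",get_width(),get_finger_force(),np.round(get_ee_pos(),1),SHOW.round(1),get_t())
s=snap("side"); t=snap("top")
a=cv2.resize(s["frame"][70:190,225:325],(400,480),interpolation=cv2.INTER_CUBIC);b=cv2.resize(t["frame"][150:270,150:250],(400,480),interpolation=cv2.INTER_CUBIC)
cv2.imwrite("pics/show.png",np.hstack([a,b])[:,:,::-1])
```

```text
w 53.79087121270641 63.68752330541611 [ 0.2  0.3 -1.4]
w 53.43834897592677 63.423061072826385 [533.5 193.  314.8] [533.5 193.1 314.8] 20.6
```

View pics/show.png

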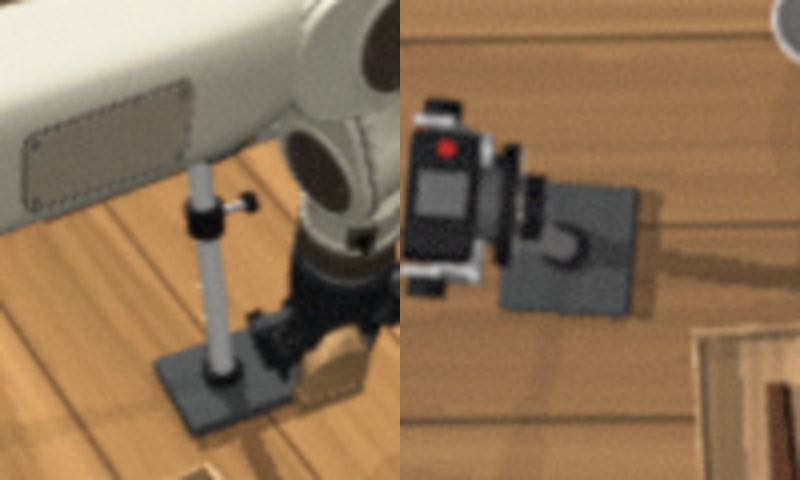

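The owl is held at about (335,375) in the side crop, and the camera and stand are unmoved. I check the pose of its back face by depth.

Run:
```python
from plan import *
L=[eyes.camera("side") for _ in range(4)]; c=L[0]; c["z_map"]=np.median([l["z_map"] for l in L],0)
P=cloud(c);I=c["frame"].astype(int);sl=(slice(150,178),slice(294,322))
Q=RL.inv().apply(P[sl].reshape(-1,3)-LENS); ii=I[sl].reshape(-1,3)
k=(ii[:,0]>ii[:,2]+15)&(Q[:,0]>190)&(Q[:,0]<245)&(abs(Q[:,1])<45)&(Q[:,2]<50)&(Q[:,2]>-60)
A=Q[k]; A=A[abs(A[:,0]-np.median(A[:,0]))<12]
for _ in range(5): m=A.mean(0);n=np.linalg.svd(A-m)[2][2];e=(A-m)@n;A=A[abs(e)<4]
print("back (expect x 224)",len(A),m.round(1),(n*np.sign(n[0])).round(3),e.std().round(2),"ext",np.percentile(A,[2,98],axis=0).round(0).tolist(),get_t(),np.abs(get_joint_velocities()).max())
```

```text
back (expect x 224) 204 [231.1  -2.9  -4.6] [ 0.999 -0.023  0.041] 1.37 ext [[226.0, -28.0, -46.0], [234.0, 23.0, 37.0]] 20.9 0.0010434804048481611
```

```bash
python3 -c "
from plant import *
print(order.sign_off())"
```

```text
the job is handed in; nothing more can be done
None
```

The job is handed in: the wedge lies in the tray, and the owl is held still and square to the lens. By depth measurement its face is about 187 mm from the lens, roughly 3 mm off-centre and 0.05 rad off square; the sign-off gave no verdict.

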